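# Fold out the wall hook and hang the slotted bracket on it

## Task

First fold the flat hook on the small metal panel all the way out, square to the panel. Then take the slotted bracket off its wooden rest, stand it upright on its foot on the bench and let go; finally pick it up again, thread its slot over the hook's raised end post and let it hang upright on the hook's arm between panel and post. Leave the other parts on the bench where they are.

Things in the scene. Friction and masses are not known exactly. Their poses are not given: they have to be found in the camera images.
- hook (a joint): Angle of the folding hook about its upright hinge pin: 0 = folded flat along the panel, 1.571 = fully out, square to the panel, against its stop. It stays where it is left; a stiff hinge, about 0.12 N m (about 1 N at the end post), no spring, no catch.
- hook_hinge (a point): On the hook's hinge pin at the level of the arm's top (198 mm above the bench); the pin stands 14 mm before the panel's face. The frame turns with the hook: y runs along the arm from hinge to end post, z up, x across. The steel arm is a flat bar 10 mm thick (x), 18 mm tall (top at z = 0 here), 138 mm long; seen from above it opens anticlockwise.
- hook_post (a point): Centre of the top face of the hook's end post: a round steel post 16 mm in diameter, 130 mm from the hinge pin, rising 30 mm above the arm's top (its top is 228 mm above the bench). It can be pinched from above. Same axes as hook_hinge.
- panel: The fixed upright metal panel, 280 mm wide (its y), 20 mm thick (its x), 195 mm tall, so that the end post stands above its top edge. Its front, with the hook, faces its -x; origin on the bench below the middle of the panel's thickness and width. Its base plate (12 mm high) reaches 120 mm back from the origin along +x and 10 mm in front.
- rest: The fixed wooden rest, a block 44 mm wide, 24 mm thick, with a rounded top 103 mm above the bench, 141 mm from its origin along its +x; the block's base is 14 mm high and fills x = 118 to 188 mm. A toe strip 8 mm high and 70 mm long across (x = -5 to 12 mm) keeps the foot from sliding; between strip and base the bench is bare. Origin: on the bench under the origin of the bracket as first laid.
- bracket: Slotted aluminium bracket, 0.3-0.56 kg: upside-down T, foot 70 (x) x 56 (y) x 8 mm, upright plate on its middle 12 mm thick (x), 56 mm wide (y), top 180 mm above the foot's underside. Alike on both sides; centre of mass about 58 mm up. Origin: centre of the foot's underside; z runs up the plate. It starts leaning on the rest, foot edge down, z rising at 30 degrees towards the rest's +x, y level.
- slot_top (a point): Middle of the upper edge of the bracket's slot (x and y zero, 140 mm up from the foot's underside): this edge lies on the hook's arm when hung. The slot goes right through along x, is 36 mm wide (y) and reaches from 74 to 140 mm; beside it are 10 mm wide legs, above it a 40 mm tall solid strip (which first lies on the rest). Same axes as the bracket.
- bracket_top (a point): Middle of the bracket's top edge, 180 mm above the foot's underside. Same axes as the bracket.
- blank: Leave alone: a plain bracket like the task's but with no slot and 130 mm tall, standing upright. Origin: centre of its underside.
- collar: Leave alone: steel ring 90 mm across, 20 mm high, lying flat. Origin: centre of its underside.
- spanner: Leave alone: steel wrench 170 mm long, lying flat along its x. Origin: centre of its underside.
- lamp: Leave alone: black lamp unit 70 x 120 x 43 mm (x, y, z). Origin: centre of its underside.
- angle: Leave alone: dark steel angle piece 90 x 60 mm, 56 mm tall. Origin: centre of its underside.
- canister: Leave alone: white round jar 90 mm across, 150 mm tall. Origin: centre of its underside.
- tube: Leave alone: dark steel tube 48 mm across, 190 mm long, lying along its x on a wooden V-cradle. Origin: under its middle.

How it is judged (in metres and radians):
On the way, in this order (a step that is already met when the one before it is completed fails the run):
1. the hook is folded out, square to the panel (within about 10 degrees) (value of joint hook above 1.4 rad), for 0.2 s.
2. the slotted bracket stands upright on its foot on the bench, let go (angle between bracket's own z axis and vertical below 0.06 rad and height (world z) of bracket_top above 0.17 m and height (world z) of bracket below 0.006 m and linear speed of bracket below 0.03 m/s and contact force between the fingers and bracket below 0.1 N), for 0.2 s.
At the end, for the whole second after the job is handed in: The hook is still out (joint above 1.35) and the bracket hangs at rest on its arm: the slot's upper edge lies on the arm's top (within -6 to +10 mm), 15 to 125 mm from the hinge pin and within 20 mm of the arm's middle, and the bracket hangs upright within 0.25 rad (value of joint hook above 1.35 rad and y of slot_top in the frame of hook_hinge between 0.015 and 0.125 m and x of slot_top in the frame of hook_hinge between -0.02 and 0.02 m and z of slot_top in the frame of hook_hinge between -0.006 and 0.01 m and angle between bracket's own z axis and vertical below 0.25 rad and height (world z) of bracket_top above 0.2 m and contact force between bracket and hook above 1 N and linear speed of bracket below 0.03 m/s and angular speed of bracket below 0.3 rad/s); the robot touches nothing.
It fails at once if another part on the bench is moved more than 30 mm (distance of any of blank, collar, spanner, lamp, angle, canister, tube from where it was at the start of the episode above 0.03 m).
It also fails if it takes over 72 s, if anything falls off the work surface, if the arm or the gripper's body presses on something with over 40 N, if the wrist force passes 120 N, or if a joint passes its speed limit or range.

## Robot

A 6-joint arm with a two-finger parallel gripper is mounted at the origin on the work surface. World frame = base frame: x ahead of the robot, y to its left, z up, the work surface at z = 0. Lengths are in mm, angles in rad, forces in N, time in s.
With the tool pointing down it reaches from about 350 to 975 mm from the base axis. Payload 7.1 kg.
Tool frame: the origin (TCP) lies at the very end of the fingers, on their centre line; the grasp point (between the pads) lies 19 mm behind it; z points along the fingers, y is the direction in which the jaws open and shut (so a half turn about z gives the same grasp; the last joint's range is limited). The gripper opens to 88 mm and grips with 3 to 60 N. Pads are 20 mm wide; open, the fingers measure 115 mm over their backs; the gripper's body (75 mm by 178 mm) begins 61 mm behind the grasp point.
Start: joints at [-1.231, 0.423, 1.63, -0, 1.089, -0.019], TCP at [219.486, -585.176, 222.675] pointing down, gripper open.
Joint ranges: [-3, 3], [-0.9, 2.11], [0.09, 2.58], [-1.31, 4.45], [0.11, 2.69], [-2.54, 2.54]. Speed limits (rad/s): [2.39, 2.39, 3.01, 3.14, 3.14, 3.14].

## Interface

Orientations are given as a rotation vector (axis times angle).
In Python, from workcell import * gives the robot as it stands.
- The arm moves only by the tool play_rows, never from a script. Its argument "plan" is text: rows parted by semicolons, each of 7 numbers parted by spaces: the finger opening in cm, from 0 to 8.78, then the shift along the tool's x, y, z in cm, then the turn, a rotation vector about the tool's x, y, z in degrees. A call has 1 to 20 rows; each row shifts and turns the commanded pose from where the row before left it, along the tool's axes as they then stand; what a row does not reach is not made up. A row lasts 1/8 s, in which the tool goes at most 62.5 mm and 10.7 degrees, less where a joint would pass 70% of its speed; a pose out of reach is approached as far as the arm can. A call is refused whole if a number of a shift passes 6.25 or a number of a turn 10.7, either way. A call with a gripper value outside its range is refused whole. The fingers move at their own pace and stop on an object; the grip force is fixed at half the most. Time passes only in rows, so rows that do not move let the fingers close. It gives the time, the measured TCP pose, the force and the opening at its end, in the units of the state.
- get_obs(): the state, without advancing time (a new reading comes with each control period).
- get_image(name): name is "scene" or "top" or "wrist"; returns a dict with "pixels" (420x560x3 uint8, red, green, blue), "range_z" (420x560 float32, mm along the optical axis (not along the pixel's ray), 0 where there is no reading), "fx", "fy", "cx", "cy" (pixels), "eye" and "attitude" of the camera in the world. Camera axes: x right, y down, z forward; pixel columns grow to the right and rows downward; lengths in mm; the calibration is good to about 2 mm. The wrist camera is an equidistant fisheye: a pixel r from the principal point sees the ray r / f radians off the axis. A picture is of the moment at which its call begins.
- close_job(): hands the job in, once; it reports no verdict.
The state is a dict: "t": time; "qpos": joint angles; "qvel": joint speeds; "joint_torque": joint torques, N m; "ee_pos": TCP position; "orientation": TCP orientation; "ft_force": force on the tool from outside, world axes, zero at the start; "moment": the same for the moment, N m; "width": finger opening in mm.
Only numpy, scipy, OpenCV 4.12 (cv2) and the standard library are available. Lean on these libraries where they do the work, as an engineer would, in place of code of your own. Each camera call takes 0.05 s, during which the arm holds its last target. There are 200 camera calls.

## Working session

There is one attempt and no reset: what is moved stays moved. The work goes in short steps, Python scripts to look and compute and a tool call to move; the robot and the scene stay as the last step left them, time stands still between calls to the robot, and variables do not carry over. Pictures are saved under pics/ and viewed, about 8 in all and at most 12, crops included, and the job is handed in when it is done.

Besides the shell and the picture viewer there is one more tool, called after "Emit:" as name(argument=value, ...) on one line, values as JSON. play_rows: Moves the arm, as the interface text tells. Its arguments: {"type":"object","properties":{"plan":{"type":"string"}},"required":["plan"]}

```bash
mkdir -p pics; ls; cat > h.py <<'E'
from workcell import *
import numpy as np, cv2
from scipy.spatial.transform import Rotation as R
def Rm(a):
    a=np.array(a,float)
    return a if a.shape==(3,3) else R.from_rotvec(a).as_matrix()
def cloud(im):
    z=im["range_z"]; v,u=np.mgrid[:z.shape[0],:z.shape[1]]
    P=np.stack([(u-im["cx"])/im["fx"]*z,(v-im["cy"])/im["fy"]*z,z],-1)
    W=P@Rm(im["attitude"]).T+np.array(im["eye"]); W[z<=0]=np.nan
    return W
def save(im,n): cv2.imwrite(f"pics/{n}.png",im["pixels"][:,:,::-1])
E
python3 - <<'E'
from h import *
o=get_obs();print(o)
for n in("top","scene"):
    im=get_image(n);save(im,n+"0");np.savez(n+"0.npz",W=cloud(im),px=im["pixels"])
    print(n,im["fx"],im["fy"],im["cx"],im["cy"],im["eye"],im["attitude"])
a=cv2.imread("pics/top0.png");b=cv2.imread("pics/scene0.png")
E
```

```text
pics
{'t': 0.0, 'qpos': array([-1.23097922e+00,  4.23821265e-01,  1.63067428e+00, -1.95231521e-06,
        1.08859536e+00, -1.90053777e-02]), 'qvel': array([-0.00060336, -0.00063799,  0.00076229,  0.00136524,  0.00069601,
        0.00080803]), 'joint_torque': array([-2.24984688e-03, -5.44630909e+01, -2.73666430e+01,  6.41342998e-02,
        2.27417483e-02, -7.80789492e-05]), 'ee_pos': array([ 219.32057852, -584.67096504,  221.92009301]), 'orientation': array([-3.08971144e+00, -5.60355661e-01,  3.78392474e-04]), 'ft_force': array([ 0.07740767,  0.04618738, -0.0108715 ]), 'moment': array([-0.01024365, -0.0108399 ,  0.05733887]), 'width': 87.71009855998855}
top 413.8310637174616 413.8310637174616 278.8744377547097 210.83548098359395 [ 374.90670301  -23.49329836 1177.86810816] [-2.17643624  2.12657135 -0.1766834 ]
scene 514.8933971140556 514.8933971140556 272.66635534329953 213.49674525994212 [1183.11359847  662.33166429  917.7102014 ] [-0.94330453 -2.42160978  1.15554568]
```

View pics/top0.png

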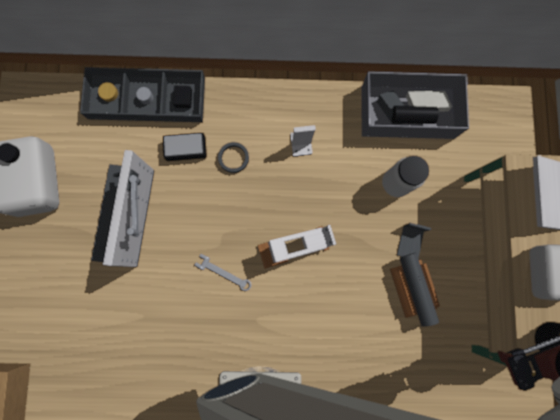

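View pics/scene0.png

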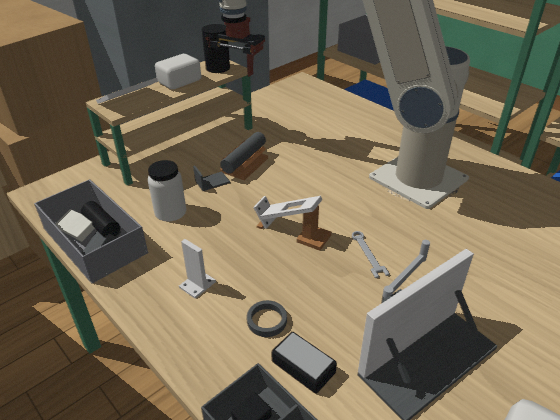

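The top view shows the panel at (125,210), bracket on its rest at (300,245), spanner (222,273) and ring (233,157). The scene view shows the hook behind the panel at (405,265). I'll zoom in on these and measure.

```bash
python3 - <<'E'
from h import *
t=np.load("top0.npz");s=np.load("scene0.npz")
a=cv2.resize(t["px"][130:290,85:205],None,fx=3.3,fy=3.3,interpolation=cv2.INTER_CUBIC)
b=cv2.resize(s["px"][230:390,340:510],None,fx=2.2,fy=2.2,interpolation=cv2.INTER_CUBIC)
h=a.shape[0]; b=cv2.copyMakeBorder(b,0,h-b.shape[0],0,0,0) if b.shape[0]<h else b[:h]
cv2.imwrite("pics/crop.png",np.hstack([a,b])[:,:,::-1][:600,:800])
W=t["W"].reshape(-1,3);S=s["W"].reshape(-1,3)
def reg(W,lo,hi):
    return W[np.all((W>lo)&(W<hi),1)]
# panel area
c=t["W"][210,125];print("panel c",c, "tl,br", t["W"][160,130],t["W"][262,115])
for name,X in(("top",W),("scene",S)):
    p=reg(X,[150,250,197],[750,700,260]);print(name,"above 197:",len(p),p[:40].round(0).tolist())
    p=reg(X,[150,250,188],[750,700,199]);
    if len(p)>5:
        r=cv2.minAreaRect(p[:,:2].astype(np.float32));print(name,"188-199",len(p),r,cv2.boxPoints(r).round(0).tolist())
for y,x in((244,300),(238,325),(246,285),(235,330),(256,268),(262,266)):print((x,y),t["W"][y,x].round(0))
E
```

```text
panel c [518.39658438 338.88714942 169.88073469] tl,br [637.95889879 327.32307776 194.56489916] [391.57474049 350.58466399 176.62216865]
top above 197: 678 [[661.0, 342.0, 199.0], [662.0, 330.0, 199.0], [659.0, 342.0, 198.0], [659.0, 340.0, 198.0], [656.0, 342.0, 199.0], [657.0, 337.0, 197.0], [657.0, 335.0, 198.0], [657.0, 328.0, 198.0], [654.0, 339.0, 199.0], [655.0, 332.0, 197.0], [655.0, 330.0, 198.0], [652.0, 335.0, 198.0], [651.0, 331.0, 200.0], [651.0, 329.0, 200.0], [652.0, 327.0, 198.0], [649.0, 344.0, 197.0], [649.0, 334.0, 198.0], [650.0, 332.0, 197.0], [650.0, 327.0, 198.0], [646.0, 336.0, 199.0], [646.0, 328.0, 201.0], [647.0, 327.0, 197.0], [644.0, 341.0, 199.0], [644.0, 334.0, 199.0], [644.0, 331.0, 198.0], [639.0, 343.0, 198.0], [639.0, 340.0, 200.0], [640.0, 331.0, 197.0], [640.0, 329.0, 198.0], [637.0, 345.0, 198.0], [637.0, 343.0, 198.0], [637.0, 336.0, 197.0], [637.0, 328.0, 199.0], [634.0, 342.0, 199.0], [634.0, 341.0, 198.0], [635.0, 331.0, 198.0], [632.0, 345.0, 198.0], [629.0, 340.0, 199.0], [629.0, 335.0, 199.0], [629.0, 330.0, 200.0]]
top 188-199 1218 ((522.
[... 758 characters left out ...]
68.0, 306.0, 230.0], [465.0, 307.0, 228.0], [464.0, 308.0, 229.0], [460.0, 308.0, 227.0], [469.0, 297.0, 221.0], [471.0, 300.0, 225.0], [470.0, 301.0, 225.0], [472.0, 304.0, 229.0], [468.0, 305.0, 226.0], [468.0, 307.0, 228.0], [466.0, 308.0, 227.0], [466.0, 310.0, 228.0], [464.0, 311.0, 228.0], [469.0, 297.0, 219.0], [471.0, 301.0, 223.0]]
scene 188-199 1671 ((523.925537109375, 324.42852783203125), (67.63792419433594, 283.4035339355469), 84.23582458496094) [[380.0, 305.0], [662.0, 277.0], [668.0, 344.0], [386.0, 372.0]]
(300, 244) [ 457. -103.   -3.]
(325, 238) [ 472. -168.   42.]
(285, 246) [450. -60.  -1.]
(330, 235) [ 479. -179.   62.]
(268, 256) [nan nan nan]
(266, 262) [404.  -7.  14.]
```

View pics/crop.png

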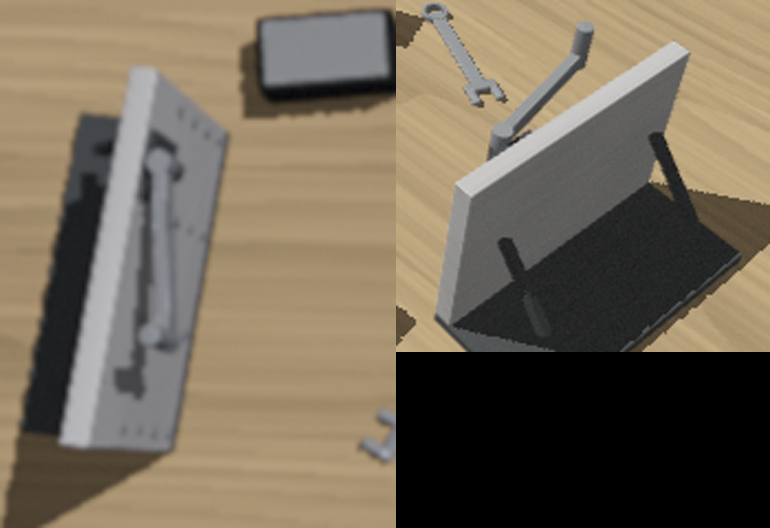

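The crop shows the post at the low-x end (crop ~(150,335)) and the hinge knuckle at (165,160), folded flat. The hook therefore opens towards world −y. Next come precise fits of the post, panel and bracket.

```bash
python3 - <<'E'
from h import *
t=np.load("top0.npz");s=np.load("scene0.npz")
W=t["W"].reshape(-1,3);S=s["W"].reshape(-1,3)
def reg(W,lo,hi): return W[np.all((W>lo)&(W<hi),1)]
for n,X in(("top",W),("scene",S)):
    p=reg(X,[440,270,222],[490,330,236]); c,r=cv2.minEnclosingCircle(p[:,:2].astype(np.float32))
    print(n,"post",len(p),p.mean(0).round(1),np.round(c,1),round(r,1))
    p=reg(X,[350,270,196],[700,400,204])
    p=reg(X,[370,270,186],[700,400,201]); 
    # panel top: y > line
    d=np.array([.995,-.1]); q=p[:,:2]@np.array([.1,.995]); 
    h,e=np.histogram(q,bins=np.arange(310,420,4)); print(n,dict(zip(e[:-1].astype(int),h)))
# bracket plate: plane fit in top and scene
from scipy.optimize import least_squares
for n,X in(("top",W),("scene",S)):
    p=reg(X,[380,-200,25],[540,20,150]); print(n,len(p))
    best=None;rng=np.random.default_rng(0)
    for k in range(400):
        a=p[rng.choice(len(p),3,False)];m=np.cross(a[1]-a[0],a[2]-a[0]);L=np.linalg.norm(m)
        if L<300: continue
        m/=L; m*=np.sign(m[2]) or 1
        if not .75<m[2]<.95: continue
        i=abs((p-a[0])@m)<3
        if best is None or i.sum()>best.sum(): best=i
    q=p[best];c=q.mean(0);u,sv,vt=np.linalg.svd(q-c);m=vt[2]*np.sign(vt[2][2])
    print(" plane n",m.round(3),"elev",np.degrees(np.arccos(m[2])).round(1),"n",len(q),"c",c.round(1))
    # in-plane axes: up-slope
    zb=np.array([0,0,1])-m*m[2];zb/=np.linalg.norm(zb);yb=np.cross(zb,m)
    i=abs((p-c)@m)<4;q=p[i]
    ab=np.c_[(q-c)@zb,(q-c)@yb].astype(np.float32)
    print(" along",np.percentile(ab[:,0],[0,1,50,99,100]).round(1),"across",np.percentile(ab[:,1],[0,1,50,99,100]).round(1))
    r=cv2.minAreaRect(ab);print(" rect",r)
    print(" zb",zb.round(3),"yb",yb.round(3))
p=reg(W,[550,-200,100],[750,0,150]);print("blank",p[:,:].mean(0) if len(p) else 0)
for (u,v) in((404,178),(233,145),(185,147)):print((u,v),t["W"][v,u].round(0))
E
```

```text
top post 42 [462.  302.6 229.2] [462.1 302.9] 7.8
top {np.int64(310): np.int64(0), np.int64(314): np.int64(0), np.int64(318): np.int64(0), np.int64(322): np.int64(0), np.int64(326): np.int64(0), np.int64(330): np.int64(0), np.int64(334): np.int64(0), np.int64(338): np.int64(6), np.int64(342): np.int64(11), np.int64(346): np.int64(22), np.int64(350): np.int64(29), np.int64(354): np.int64(45), np.int64(358): np.int64(43), np.int64(362): np.int64(41), np.int64(366): np.int64(53), np.int64(370): np.int64(23), np.int64(374): np.int64(12), np.int64(378): np.int64(7), np.int64(382): np.int64(31), np.int64(386): np.int64(215), np.int64(390): np.int64(221), np.int64(394): np.int64(190), np.int64(398): np.int64(199), np.int64(402): np.int64(197), np.int64(406): np.int64(109), np.int64(410): np.int64(1), np.int64(414): np.int64(0)}
scene post 50 [465.7 304.1 227.2] [464.7 303.6] 8.8
scene {np.int64(310): np.int64(0), np.int64(314): np.int64(0), np.int64(318): np.int64(0), np.int64(322): np.int64(0), np.int64(326): np.int64(0), np.int64(330): np.int64(0), np.int64(334): np.int64(0), np.int64(338
[... 636 characters left out ...]
-93.   84.5]
 along [-91.4 -88.3 -13.1  85.1  86.1] across [-28.1 -27.5  -0.1  27.6  28.4]
 rect ((-2.64013671875, -0.019378662109375), (177.28939819335938, 55.71196746826172), 0.3497985005378723)
 zb [-0.272  0.823  0.498] yb [0.949 0.314 0.   ]
scene 1297
 plane n [ 0.16  -0.471  0.868] elev 29.8 n 480 c [456.3 -94.5  83.2]
 along [-94.7 -90.1  -5.1  87.2  88. ] across [-35.5 -30.8   1.6  27.8  28.5]
 rect ((-2.6036300659179688, -0.6611213684082031), (182.2156524658203, 63.43436813354492), 2.1847968101501465)
 zb [-0.279  0.822  0.497] yb [0.947 0.322 0.   ]
blank [747.34663877 -92.14992268 118.27967378]
(404, 178) [ 621. -356.  149.]
(233, 145) [739.  98.  15.]
(185, 147) [720. 230.  44.]
```

Emit:
play_rows(plan="8 0 0 -4.5 0 0 0;6 0 0 -4.5 0 0 0;4.6 4.29 -2.87 0 0 0 0;4.6 4.29 -2.87 0 0 0 0;4.6 4.29 -2.87 0 0 0 0;4.6 4.29 -2.87 0 0 0 0;4.6 4.29 -2.87 0 0 0 0;4.6 4.29 -2.87 0 0 0 0;4.6 4.29 -2.87 0 0 0 0;4.6 4.29 -2.87 0 0 0 0;4.6 1.79 -4.7 0 0 0 0;4.6 1.79 -4.7 0 0 0 0;4.6 1.79 -4.7 0 0 0 0;4.6 1.79 -4.7 0 0 0 0;4.6 1.79 -4.7 0 0 0 0;4.6 1.79 -4.7 0 0 0 0;4.6 1.79 -4.7 0 0 0 0;4.6 1.79 -4.7 0 0 0 0;4.6 1.79 -4.7 0 0 0 0")

```text
t: 2.48
ee_pos: [462.1, 204.6, 312.5]
orientation: [3.091, 0.561, -0.0]
ft_force: [0.6, 0.1, -0.2]
width: 46.2
```

Emit:
play_rows(plan="4.6 1.79 -4.67 0 0 0 0;4.6 1.79 -4.67 0 0 0 0;4.6 0 0 2 0 0 0;4.6 0 0 0 0 0 0;4.6 0 0 0 0 0 0")

```text
t: 3.1
ee_pos: [463.3, 302.6, 293.0]
orientation: [3.091, 0.56, -0.0]
ft_force: [-0.3, 1.2, 0.3]
width: 46.3
```

```bash
cat >> h.py <<'E'
def wcloud(im):
    z=im["range_z"]; v,u=np.mgrid[:z.shape[0],:z.shape[1]]
    a=(u-im["cx"])/im["fx"];b=(v-im["cy"])/im["fy"];r=np.hypot(a,b)+1e-9
    k=np.tan(np.minimum(r,1.5))/r
    P=np.stack([a*k*z,b*k*z,z],-1)
    W=P@Rm(im["attitude"]).T+np.array(im["eye"]); W[(z<=0)|(r>1.3)]=np.nan
    return W
def reg(W,lo,hi):
    W=W.reshape(-1,3); return W[np.all((W>lo)&(W<hi),1)]
E
python3 - <<'E'
from h import *
o=get_obs();print(o["ee_pos"].round(1),o["qpos"].round(2))
im=get_image("wrist");save(im,"w1");W=wcloud(im)
p=reg(W,[430,260,221],[500,340,236]);print(len(p),p.mean(0).round(1) if len(p) else 0,cv2.minEnclosingCircle(p[:,:2].astype(np.float32)) if len(p) else 0)
E
```

```text
[463.3 302.6 293. ] [ 0.56  0.24  1.72 -0.    1.18  1.77]
370 [462.3 303.2 227.7] ((461.3907470703125, 302.7012023925781), 8.066502571105957)
```

View pics/w1.png

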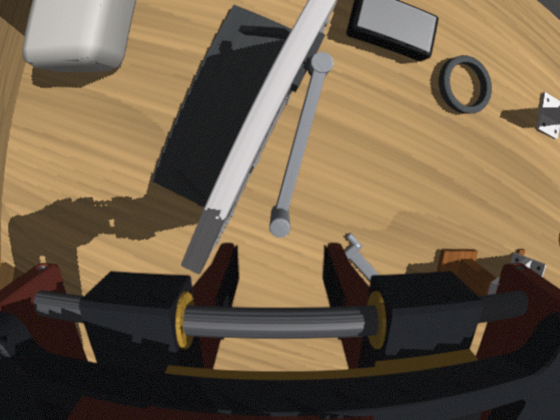

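The wrist view shows the post at (280,222), between the fingers, and the hinge knuckle at (320,62). The wrist cloud agrees with my estimate of the post. I'll check the hinge and then compute the arc.

```bash
python3 - <<'E'
from h import *
im=get_image("wrist");W=wcloud(im)
print("knuckle",np.nanmean(W[58:66,316:325].reshape(-1,3),0).round(1))
p=reg(W,[480,280,193],[575,330,203]);c=p.mean(0);vt=np.linalg.svd(p[:,:2]-c[:2],full_matrices=False)[2][0];print("arm",len(p),c.round(1),vt.round(3))
pp=np.array([462.3,303.]);d=vt*np.sign(vt[0]);print("hinge from arm",pp+130*d)
H=pp+130*d;Rt=Rm(get_obs()["orientation"])
v=pp-H;a0=np.arctan2(v[1],v[0]);end=np.arctan2(-.995,-.1)%(2*np.pi);a0%=2*np.pi
print("ang",np.degrees(a0),np.degrees(end))
A=np.linspace(a0,end,9);X=H+130*np.c_[np.cos(A),np.sin(A)]
print(X.round(1).tolist()); print((np.c_[np.diff(X,axis=0),np.zeros(8)]@Rt/10).round(2).tolist())
E
```

```text
knuckle [590.7 317.6 199.2]
arm 1522 [527.9 309.8 198.2] [-0.994 -0.106]
hinge from arm [591.57321929 316.72715465]
ang 186.0613615467231 264.2609015019104
[[462.3, 303.0], [466.5, 281.3], [474.3, 260.5], [485.6, 241.4], [499.9, 224.5], [516.9, 210.3], [536.0, 199.2], [556.8, 191.5], [578.6, 187.4]]
[[-0.37, 2.18, -0.0], [0.01, 2.22, -0.0], [0.38, 2.18, -0.0], [0.75, 2.08, 0.0], [1.09, 1.93, 0.0], [1.4, 1.71, 0.0], [1.67, 1.45, 0.0], [1.9, 1.15, 0.0]]
```

Emit:
play_rows(plan="4.6 0 0 4 0 0 0;4.6 0 0 3.5 0 0 0;4.6 0 0 1.5 0 0 0;1 0 0 0 0 0 0;1 0 0 0 0 0 0;1 0 0 0 0 0 0;1 0 0 0 0 0 0")

```text
t: 4.08
ee_pos: [463.8, 303.4, 203.8]
orientation: [-3.09, -0.561, -0.003]
ft_force: [-0.3, -0.6, 4.6]
width: 15.5
```

Emit:
play_rows(plan="1 -0.37 2.18 0 0 0 0;1 0 2.22 0 0 0 0;1 0.38 2.18 0 0 0 0;1 0.75 2.08 0 0 0 0;1 1.1 1.93 0 0 0 0;1 1.4 1.71 0 0 0 0;1 1.67 1.45 0 0 0 0;1 1.9 1.15 0 0 0 0;1 0 0 0 0 0 0;1 0 0 0 0 0 0")

```text
t: 5.32
ee_pos: [581.2, 187.9, 204.0]
orientation: [-3.091, -0.559, -0.006]
ft_force: [3.4, 0.4, 5.5]
width: 15.3
```

The hook is out: the post sits at about 265° from the hinge. I'll release, rise and generate rows to the bracket pre-grasp.

Emit:
play_rows(plan="4 0 0 0 0 0 0;4.6 0 0 0 0 0 0;4.6 0 0 -3 0 0 0;6 0 0 -5 0 0 0;8.5 0 0 -4 0 0 0;8.5 0 0 0 0 0 0;8.5 0 0 0 0 0 0")

```text
t: 6.2
ee_pos: [578.7, 187.3, 321.6]
orientation: [3.091, 0.561, -0.003]
ft_force: [-0.1, -0.5, -1.3]
width: 81.6
```

```bash
cat >> h.py <<'E'
def pose(psi,tilt=0):  # tool x at yaw psi deg, z down, then turned by tilt deg about tool y
    return R.from_euler('z',psi,degrees=True)*R.from_euler('x',180,degrees=True)*R.from_euler('y',tilt,degrees=True)
def rows(p0,r0,p1,r1,n,g):
    """n equal rows from pose to pose; prints rows, returns the end pose of the rounded rows"""
    rel=(r0.inv()*r1).as_rotvec(); p=np.array(p0,float); r=r0; out=[]
    for k in range(1,n+1):
        w=np.array(p0)+(np.array(p1)-p0)*k/n; rt=r0*R.from_rotvec(rel*k/n)
        d=(r.inv().apply(w-p)/10).round(2); a=np.degrees((r.inv()*rt).as_rotvec()).round(1)
        p=p+r.apply(d*10); r=r*R.from_rotvec(np.radians(a))
        out.append(f"{g} "+" ".join(f"{x:g}" for x in [*(d+0.),*(a+0.)]))
    print(";".join(out)); return p,r
E
python3 - <<'E'
from h import *
o=get_obs();print(o["t"],o["ee_pos"].round(1),o["orientation"].round(3),o["ft_force"].round(1))
im=get_image("top");W=cloud(im)
p=reg(W,[440,120,221],[660,330,240]);print("post now",len(p),p.mean(0).round(1) if len(p) else 0)
p0=o["ee_pos"];r0=R.from_rotvec(o["orientation"])
q=rows(p0,r0,[453.8,-91.5,300],pose(108.4),10,8.5)
q=rows(*q,[453.8,-91.5,143],pose(108.4,-15),5,8.5)
E
```

```text
6.2 [578.7 187.3 321.6] [ 3.091e+00  5.610e-01 -3.000e-03] [-0.1 -0.5 -1.3]
post now 22 [577.7 184.1 228.1]
8.5 -2.15 2.17 0.22 0 0 -8.8;8.5 -2.45 1.82 0.22 0 0 -8.8;8.5 -2.71 1.42 0.22 0 0 -8.7;8.5 -2.88 0.99 0.22 0 0 -8.8;8.5 -3.01 0.54 0.22 -0.1 0 -8.8;8.5 -3.05 0.08 0.22 0 0 -8.8;8.5 -3.03 -0.4 0.22 0 0.1 -8.8;8.5 -2.94 -0.85 0.21 0 0 -8.8;8.5 -2.76 -1.29 0.22 0 0 -8.7;8.5 -2.55 -1.69 0.22 0 0 -8.8
8.5 0 0 3.14 0 -3 0;8.5 0.16 0 3.13 0 -3 0;8.5 0.33 0 3.13 0 -3 0;8.5 0.49 0 3.1 0 -3 0;8.5 0.66 -0.01 3.07 0 -3 0
```

Emit:
play_rows(plan="8.5 -2.15 2.17 0.22 0 0 -8.8;8.5 -2.45 1.82 0.22 0 0 -8.8;8.5 -2.71 1.42 0.22 0 0 -8.7;8.5 -2.88 0.99 0.22 0 0 -8.8;8.5 -3.01 0.54 0.22 0 0 -8.8;8.5 -3.05 0.08 0.22 0 0 -8.8;8.5 -3.03 -0.4 0.22 0 0 -8.8;8.5 -2.94 -0.85 0.21 0 0 -8.8;8.5 -2.76 -1.29 0.22 0 0 -8.7;8.5 -2.55 -1.69 0.22 0 0 -8.8;8.5 0 0 3.14 0 -3 0;8.5 0.16 0 3.13 0 -3 0;8.5 0.33 0 3.13 0 -3 0;8.5 0.49 0 3.1 0 -3 0;8.5 0.66 0 3.07 0 -3 0;8.5 0 0 0 0 0 0;8.5 0 0 0 0 0 0")

```text
t: 8.38
ee_pos: [454.7, -91.3, 144.0]
orientation: [1.71, 2.37, -0.225]
ft_force: [0.3, 0.4, 0.7]
width: 85.1
```

```bash
python3 - <<'E'
from h import *
o=get_obs();print(o["t"],o["ee_pos"].round(1),o["orientation"].round(3),o["qpos"].round(2))
im=get_image("wrist");save(im,"w2")
p0=o["ee_pos"];r0=R.from_rotvec(o["orientation"])
q=rows(p0,r0,[462,-116.1,46],pose(108.4,-15),4,8.5)
E
```

```text
8.375 [454.7 -91.3 144. ] [ 1.71   2.37  -0.225] [-0.06  0.29  2.11 -0.39  0.68 -0.09]
8.5 0.01 -0.02 2.53 0 0 0;8.5 0 -0.02 2.54 0 0 0;8.5 0.01 -0.03 2.53 0 0 0;8.5 0.01 -0.02 2.53 0 -0.1 0
```

View pics/w2.png

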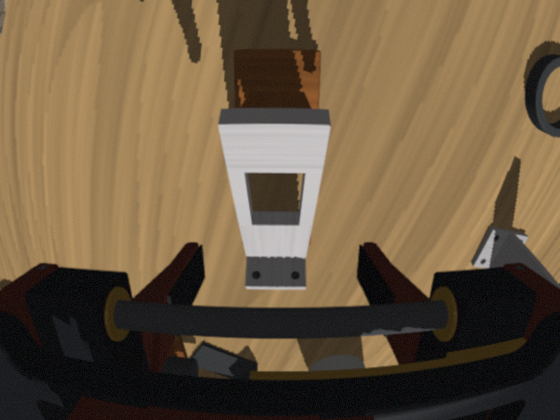

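The wrist view shows the bracket centred (≈x 276) between the fingertips (195 and 365). I'll descend and close.

Emit:
play_rows(plan="8.5 0 -0.02 2.5 0 0 0;8.5 0 -0.02 2.5 0 0 0;8.5 0 -0.02 2.5 0 0 0;8.5 0 -0.02 2.6 0 0 0;7 0 0 0 0 0 0;6 0 0 0 0 0 0;5 0 0 0 0 0 0;4 0 0 0 0 0 0;4 0 0 0 0 0 0")

```text
t: 9.55
ee_pos: [460.7, -116.8, 47.2]
orientation: [1.711, 2.368, -0.229]
ft_force: [-5.1, -2.5, 6.5]
width: 55.9
```

```bash
python3 - <<'E'
from h import *
o=get_obs();print(o["t"],o["ee_pos"].round(1),o["orientation"].round(3),o["ft_force"].round(1),o["width"])
p0=o["ee_pos"];r0=R.from_rotvec(o["orientation"])
ux=np.array([-.316,.949,0])
q=rows(p0,r0,p0+np.array([0,0,60]),r0,3,4)
q=rows(*q,p0+[30,15,130],r0,3,4)
# grasp height target: s*~68 when upright; keep 40 clearance
f=pose(84.3,45); tz=f.apply([0,0,1]); g=np.array([560,0,68+25]); 
q=rows(*q,g+19*tz,f,11,4)
E
```

```text
9.55 [ 460.7 -116.8   47.2] [ 1.711  2.368 -0.229] [-5.1 -2.5  6.5] 55.948884065601696
4 -0.52 0 -1.93 0 0 0;4 -0.52 -0.01 -1.93 0 0 0;4 -0.52 0 -1.93 0 0 0
4 -0.45 1.1 -2.3 0 0 0;4 -0.45 1.1 -2.3 0 0 0;4 -0.45 1.1 -2.3 0 0 0
4 1 0.94 0.65 -0.6 5.4 2.2;4 0.96 0.9 0.75 -0.6 5.4 2.2;4 0.92 0.85 0.85 -0.6 5.3 2.2;4 0.87 0.8 0.94 -0.6 5.4 2.2;4 0.81 0.77 1.03 -0.6 5.4 2.2;4 0.74 0.72 1.11 -0.6 5.4 2.2;4 0.65 0.68 1.18 -0.6 5.3 2.2;4 0.57 0.65 1.25 -0.6 5.4 2.2;4 0.47 0.62 1.3 -0.6 5.4 2.2;4 0.37 0.58 1.35 -0.6 5.4 2.2;4 0.26 0.56 1.39 -0.6 5.4 2.2
```

Emit:
play_rows(plan="4 -0.52 0 -1.93 0 0 0;4 -0.52 0 -1.93 0 0 0;4 -0.52 0 -1.93 0 0 0;4 -0.45 1.1 -2.3 0 0 0;4 -0.45 1.1 -2.3 0 0 0;4 -0.45 1.1 -2.3 0 0 0;4 1 0.94 0.65 -0.6 5.4 2.2;4 0.96 0.9 0.75 -0.6 5.4 2.2;4 0.92 0.85 0.85 -0.6 5.3 2.2;4 0.87 0.8 0.94 -0.6 5.4 2.2;4 0.81 0.77 1.03 -0.6 5.4 2.2;4 0.74 0.72 1.11 -0.6 5.4 2.2;4 0.65 0.68 1.18 -0.6 5.3 2.2;4 0.57 0.65 1.25 -0.6 5.4 2.2;4 0.47 0.62 1.3 -0.6 5.4 2.2;4 0.37 0.58 1.35 -0.6 5.4 2.2;4 0.26 0.56 1.39 -0.6 5.4 2.2;4 0 0 0 0 0 0;4 0 0 0 0 0 0")

```text
t: 11.92
ee_pos: [562.7, 13.7, 79.3]
orientation: [-1.856, -1.686, -0.771]
ft_force: [-0.5, 0.1, -4.0]
width: 55.6
```

```bash
python3 - <<'E'
from h import *
o=get_obs();print(o["t"],o["ee_pos"].round(1),o["ft_force"].round(1),o["width"],o["qpos"].round(2))
r=R.from_rotvec(o["orientation"]);print((r.inv()*pose(84.3,45)).magnitude()*57.3, "grasp",o["ee_pos"]-19*r.apply([0,0,1]))
im=get_image("scene");save(im,"s2");W=cloud(im)
p=reg(W,[460,-100,5],[660,100,230]);print(len(p))
# plate face pts: look at bracket tilt through plane fits on scene
u=np.array([np.cos(np.radians(84.3)),np.sin(np.radians(84.3)),0]);v=np.array([-u[1],u[0],0])
c=np.array([560,0,0]);q=np.c_[(p-c)@u,(p-c)@v,p[:,2]]
q=q[(abs(q[:,1])<45)]
for z in range(10,230,10):
    a=q[abs(q[:,2]-z)<5]
    if len(a)>3: print(z,len(a),a[:,0].min().round(0),np.median(a[:,0]).round(1),a[:,0].max().round(0),a[:,1].min().round(0),a[:,1].max().round(0))
E
```

```text
11.925 [562.7  13.7  79.3] [-0.5  0.1 -4. ] 55.556523167933605 [-0.38  0.71  1.83  0.88  1.08 -0.91]
0.22374373027548516 grasp [5.61354965e+02 3.65437003e-01 9.27593966e+01]
3564
10 13 -91.0 58.5 87.0 -30.0 30.0
20 23 -33.0 24.9 36.0 -31.0 25.0
30 308 -36.0 17.4 39.0 -31.0 26.0
40 51 -4.0 6.3 9.0 -30.0 25.0
50 75 -3.0 6.4 10.0 -33.0 25.0
60 58 -4.0 6.3 9.0 -33.0 24.0
70 56 3.0 6.4 10.0 -39.0 25.0
80 62 -5.0 6.9 15.0 -41.0 26.0
90 125 -12.0 7.5 22.0 -42.0 35.0
100 142 -25.0 5.1 18.0 -43.0 34.0
110 101 -33.0 -0.9 9.0 -45.0 37.0
120 100 -41.0 -9.4 10.0 -45.0 27.0
130 72 -84.0 -4.7 9.0 -45.0 28.0
140 73 -77.0 -0.5 8.0 -44.0 36.0
150 65 -92.0 -2.8 8.0 -44.0 44.0
160 96 -98.0 -6.2 9.0 -45.0 29.0
170 235 -99.0 -35.9 10.0 -45.0 44.0
180 274 -97.0 -52.6 10.0 -44.0 45.0
190 228 -99.0 -61.1 9.0 -34.0 39.0
200 304 -98.0 -68.9 9.0 -34.0 37.0
210 50 -98.0 -84.0 9.0 -39.0 38.0
220 131 -98.0 -81.6 -75.0 -36.0 36.0
```

View pics/s2.png

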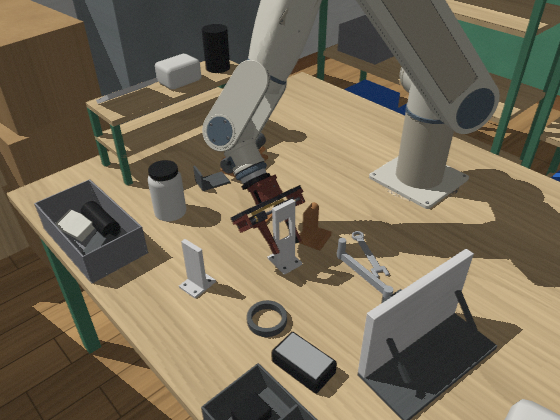

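The scene view shows the bracket upright in the fingers at (287,240), with the hook out at (365,265). The face offset is constant over its height, so it is vertical. I'll lower it.

Emit:
play_rows(plan="4 -0.71 0 0.71 0 0 0;4 -0.6 0 0.6 0 0 0;4 -0.14 0 0.14 0 0 0;4 -0.14 0 0.14 0 0 0;4 0 0 0 0 0 0;4 0 0 0 0 0 0")

```text
t: 12.72
ee_pos: [562.2, 14.5, 57.6]
orientation: [-1.853, -1.682, -0.773]
ft_force: [-3.8, -1.0, 5.0]
width: 55.5
```

Emit:
play_rows(plan="5.6 0 0 0 0 0 0;6.5 0 0 0 0 0 0;7.6 0 0 0 0 0 0;8.5 0 0 0 0 0 0;8.5 0 0 -1 0 0 0;8.5 0 0 -3 0 0 0;8.5 0 0 -5 0 0 0;8.5 0 0 -5 0 0 0;8.5 0 0 0 0 0 0")

```text
t: 13.85
ee_pos: [554.6, -88.1, 157.8]
orientation: [-1.86, -1.686, -0.777]
ft_force: [0.3, 0.3, 0.5]
width: 85.0
```

```bash
python3 - <<'E'
from h import *
o=get_obs();print(o["t"],o["ee_pos"].round(1),o["ft_force"].round(1),o["width"],o["qpos"].round(2))
r=R.from_rotvec(o["orientation"])
im=get_image("scene");W=cloud(im)
p=reg(W,[500,-70,3],[620,70,190])
u=np.array([np.cos(np.radians(84.3)),np.sin(np.radians(84.3)),0]);v=np.array([-u[1],u[0],0])
c=np.array([560,0,0]);q=np.c_[(p-c)@u,(p-c)@v,p[:,2]];q=q[(abs(q[:,1])<45)]
for z in range(10,190,20):
    a=q[abs(q[:,2]-z)<5]
    if len(a)>3: print(z,len(a),np.median(a[:,0]).round(1),a[:,0].max().round(0),a[:,1].min().round(0),a[:,1].max().round(0))
a=reg(W,[500,-70,160],[620,70,190]);print("top z",a[:,2].max(),len(a))
b=a[a[:,2]>172];rr=cv2.minAreaRect(b[:,:2].astype(np.float32));print(rr)
b=a[(a[:,2]<172)];vt=np.linalg.svd(b[:,:2]-b[:,:2].mean(0),full_matrices=False)[2][0];print("face dir",np.degrees(np.arctan2(vt[1],vt[0])),b.mean(0))
# go up & back then vertical above
q=rows(o["ee_pos"],r,[545,-140,260],pose(40,20),8,8.5)
q=rows(*q,[562,0,265],pose(-5.7),7,5)
E
```

```text
13.85 [554.6 -88.1 157.8] [0.3 0.3 0.5] 85.0072347876837 [-0.54  0.61  1.74  0.73  1.28 -0.84]
10 292 18.3 47.0 -31.0 28.0
30 58 6.6 9.0 -30.0 23.0
50 74 6.8 11.0 -30.0 26.0
70 103 5.4 11.0 -30.0 28.0
90 37 5.1 9.0 -32.0 26.0
110 41 5.4 10.0 -31.0 27.0
130 39 5.2 9.0 -30.0 25.0
150 73 6.8 9.0 -32.0 26.0
170 70 6.7 11.0 -31.0 26.0
top z 184.56268436339997 232
((562.5783081054688, 1.509068489074707), (17.603099822998047, 58.11060333251953), 81.93428039550781)
face dir -8.902072409872797 [566.60648331   5.82274857 165.87822763]
8.5 0.44 -0.04 -1.37 -2.9 -3 4.7;8.5 0.36 -0.01 -1.39 -3 -3 4.8;8.5 0.29 0.04 -1.41 -2.9 -2.9 4.7;8.5 0.22 0.09 -1.41 -3 -3 4.7;8.5 0.16 0.14 -1.43 -2.9 -3 4.7;8.5 0.1 0.21 -1.41 -3 -3 4.8;8.5 0.05 0.28 -1.41 -2.9 -3 4.7;8.5 0 0.35 -1.4 -3 -3 4.7
5 1.41 -1.38 0.43 -1.1 -2.7 6.5;5 1.26 -1.53 0.35 -1.2 -2.7 6.4;5 1.09 -1.68 0.25 -1.1 -2.7 6.5;5 0.91 -1.79 0.18 -1.1 -2.7 6.4;5 0.71 -1.88 0.1 -1.2 -2.7 6.5;5 0.5 -1.96 0.03 -1.1 -2.7 6.5;5 0.27 -1.99 -0.02 -1.1 -2.7 6.4
```

Emit:
play_rows(plan="8.5 0.44 -0.04 -1.37 -2.9 -3 4.7;8.5 0.36 -0.01 -1.39 -3 -3 4.8;8.5 0.29 0.04 -1.41 -2.9 -2.9 4.7;8.5 0.22 0.09 -1.41 -3 -3 4.7;8.5 0.16 0.14 -1.43 -2.9 -3 4.7;8.5 0.1 0.21 -1.41 -3 -3 4.8;8.5 0.05 0.28 -1.41 -2.9 -3 4.7;8.5 0 0.35 -1.4 -3 -3 4.7;5 1.41 -1.38 0.43 -1.1 -2.7 6.5;5 1.26 -1.53 0.35 -1.2 -2.7 6.4;5 1.09 -1.68 0.25 -1.1 -2.7 6.5;5 0.91 -1.79 0.18 -1.1 -2.7 6.4;5 0.71 -1.88 0.1 -1.2 -2.7 6.5;5 0.5 -1.96 0.03 -1.1 -2.7 6.5;5 0.27 -1.99 0 -1.1 -2.7 6.4;5 0 0 0 0 0 0;5 0 0 0 0 0 0")

```text
t: 16.02
ee_pos: [559.7, 3.2, 261.2]
orientation: [-3.134, 0.145, 0.012]
ft_force: [0.6, 0.9, 0.5]
width: 50.0
```

```bash
python3 - <<'E'
from h import *
o=get_obs();print(o["t"],o["ee_pos"].round(1),o["orientation"].round(3),o["ft_force"].round(1),o["width"],o["qpos"].round(2))
r=R.from_rotvec(o["orientation"])
im=get_image("wrist");save(im,"w3");W=wcloud(im)
b=reg(W,[500,-70,172],[620,70,188]);
if len(b):
    rr=cv2.minAreaRect(b[:,:2].astype(np.float32));print(len(b),rr,b.mean(0))
h=reg(W,[500,150,192],[640,300,203]);print(len(h));
if len(h):
    vt=np.linalg.svd(h[:,:2]-h[:,:2].mean(0),full_matrices=False)[2][0];print("arm",h.mean(0).round(1),np.degrees(np.arctan2(vt[1],vt[0])))
h=reg(W,[540,160,222],[620,210,236]);
if len(h): print("post",len(h),cv2.minEnclosingCircle(h[:,:2].astype(np.float32)),h.mean(0))
q=rows(o["ee_pos"],r,[562,1,152],pose(-5.7),4,5)
E
```

```text
16.025 [559.7   3.2 261.2] [-3.134  0.145  0.012] [0.6 0.9 0.5] 50.049658952687025 [-0.02  0.29  1.74  0.    1.13  1.64]
1094 ((559.350830078125, 1.263956069946289), (11.741185188293457, 56.25343704223633), 84.6382827758789) [561.00138386   1.27884649 180.27083403]
752
arm [582.9 228.6 197.4] 85.12005154965821
post 282 ((577.295166015625, 186.0740509033203), 8.689543724060059) [577.65864024 184.17315084 227.09506834]
5 0.08 0.06 2.73 -0.1 0.1 0.1;5 0.08 0.05 2.73 0 0.1 0.1;5 0.08 0.06 2.73 -0.1 0.1 0.1;5 0.07 0.05 2.73 0 0.1 0.1
```

View pics/w3.png

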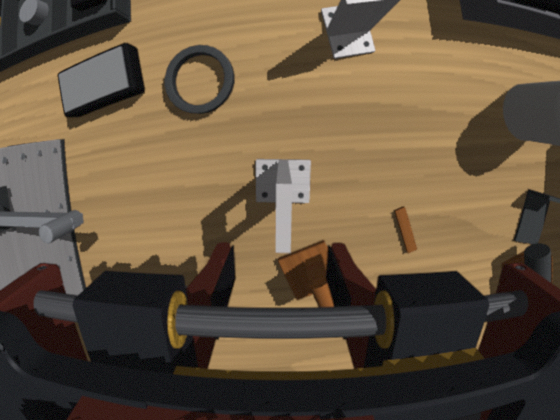

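The wrist view shows the bracket's top strip at (283,215), centred between the fingers, with the hook post at (60,228). The bracket centre is (560,1.3), yaw −5.4°. I'll descend, grip and lift slightly.

Emit:
play_rows(plan="5 0.03 0.06 2.73 -0.1 0.1 0;5 0.03 0.05 2.73 0 0.1 0.1;5 0.03 0.06 2.73 -0.1 0.1 0;5 0 0.03 2.73 0 0.1 0;3 0 0 0 0 0 0;1.5 0 0 0 0 0 0;0.5 0 0 0 0 0 0;0.5 0 0 0 0 0 0;0.5 0 0 0 0 0 0")

```text
t: 17.2
ee_pos: [561.3, 1.1, 154.0]
orientation: [3.138, -0.153, 0.003]
ft_force: [-1.9, -0.2, 5.9]
width: 11.5
```

```bash
python3 - <<'E'
from h import *
o=get_obs();print(o["t"],o["ee_pos"].round(1),o["orientation"].round(3),o["ft_force"].round(1),o["width"])
p=o["ee_pos"];r=R.from_rotvec(o["orientation"]); dz=237-(140)  # standing on bench
f=pose(-5.2)
q=rows(p,r,[p[0],p[1],p[2]+dz],f,4,.5)
q=rows(*q,[570.5,102,p[2]+dz],f,4,.5)
q=rows(*q,[583.4,249,p[2]+dz],f,8,.5)
q=rows(*q,[583.4,249,p[2]+dz-33],f,3,.5)
E
```

```text
17.2 [561.3   1.1 154. ] [ 3.138e+00 -1.530e-01  3.000e-03] [-1.9 -0.2  5.9] 11.543023234369057
0.5 0.01 0 -2.42 0 0 -0.1;0.5 0 0 -2.43 0 -0.1 -0.1;0.5 0 0 -2.42 0 0 -0.1;0.5 0 0 -2.43 0 0 -0.1
0.5 0 -2.53 0 0 0 0;0.5 0 -2.54 0 0 0 0;0.5 0 -2.53 0 0 0 0;0.5 0 -2.53 0 0 0 0
0.5 0 -1.84 0 0 0 0;0.5 -0.01 -1.85 0 0 0 0;0.5 0 -1.84 0 0 0 0;0.5 -0.01 -1.85 0 0 0 0;0.5 0 -1.84 0 0 0 0;0.5 -0.01 -1.85 0 0 0 0;0.5 0 -1.84 0 0 0 0;0.5 -0.01 -1.85 0 0 0 0
0.5 0 0 1.1 0 0 0;0.5 0 0 1.1 0 0 0;0.5 0 0 1.1 0 0 0
```

Emit:
play_rows(plan="0.5 0 0 -2.42 0 0 -0.1;0.5 0 0 -2.43 0 0 -0.1;0.5 0 0 -2.42 0 0 -0.1;0.5 0 0 -2.6 0 0 0;0.5 0 -2.53 0 0 0 0;0.5 0 -2.53 0 0 0 0;0.5 0 -2.53 0 0 0 0;0.5 0 -2.4 0 0 0 0;0.5 0 0 0 0 0 0;0.5 0 0 0 0 0 0")

```text
t: 18.45
ee_pos: [569.4, 100.3, 251.1]
orientation: [3.138, -0.144, -0.001]
ft_force: [-0.3, 0.1, -5.4]
width: 11.5
```

```bash
python3 - <<'E'
from h import *
o=get_obs();print(o["t"],o["ee_pos"].round(1),o["orientation"].round(3),o["ft_force"].round(1),o["width"])
im=get_image("scene");W=cloud(im);a=im["pixels"][200:340,230:430]
cv2.imwrite("pics/s3.png",cv2.resize(a,None,fx=3.5,fy=3.5,interpolation=cv2.INTER_CUBIC)[:,:,::-1])
p=reg(W,[500,55,85],[640,150,290])
u=np.array([.089,.996,0]);v=np.array([-u[1],u[0],0])
c=np.array([577.6,184.5,0]);q=np.c_[(p-c)@u,(p-c)@v,p[:,2]]
for z in range(90,290,15):
    a=q[abs(q[:,2]-z)<4]
    if len(a)>3: print(z,len(a),np.median(a[:,0]).round(1),a[:,0].max().round(0),a[:,1].min().round(0),a[:,1].max().round(0))
# slot: z-range of centre column points off the face missing
f=q[(abs(q[:,0]-np.median(q[:,0]))<9)]
m=f[abs(f[:,1]-np.median(f[:,1]))<8];print(np.histogram(m[:,2],bins=np.arange(90,290,6)))
E
```

```text
18.45 [569.4 100.3 251.1] [ 3.138e+00 -1.440e-01 -1.000e-03] [-0.3  0.1 -5.4] 11.53156643393311
105 357 -68.2 -47.0 -30.0 31.0
120 54 -79.4 -76.0 -28.0 28.0
135 62 -79.3 -77.0 -29.0 30.0
150 61 -79.2 -76.0 -28.0 29.0
165 61 -78.8 -77.0 -29.0 26.0
180 39 -80.3 -76.0 -28.0 29.0
195 44 -80.5 -76.0 -29.0 30.0
210 47 -79.9 -77.0 -28.0 28.0
225 39 -79.7 -77.0 -29.0 29.0
240 63 -79.1 -76.0 -29.0 29.0
255 66 -77.8 -69.0 -30.0 27.0
270 82 -78.0 -68.0 -30.0 28.0
285 57 -73.2 -67.0 -14.0 11.0
(array([ 0,  1, 23, 10, 14, 10, 11, 11, 11, 10, 10, 11, 12, 21,  1,  0,  0,
        0,  0,  0,  0,  0,  0,  0,  5,  9,  6, 15, 11, 17, 18, 18,  5]), array([ 90,  96, 102, 108, 114, 120, 126, 132, 138, 144, 150, 156, 162,
       168, 174, 180, 186, 192, 198, 204, 210, 216, 222, 228, 234, 240,
       246, 252, 258, 264, 270, 276, 282, 288]))
```

View pics/s3.png

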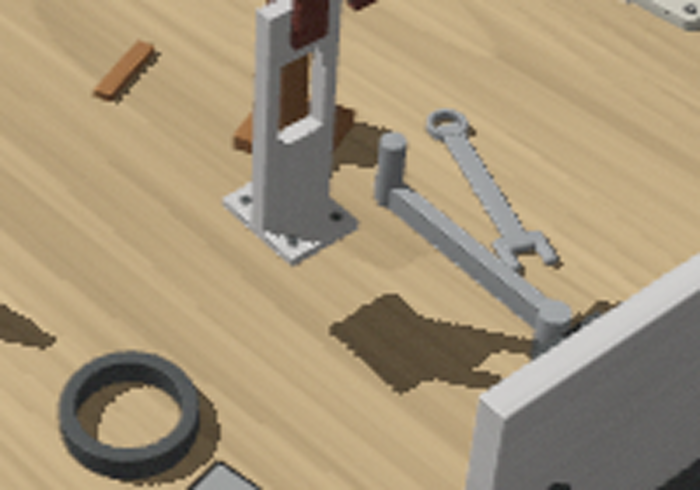

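The crop shows the bracket upright in the grip (≈(295,150)), the slot in line with the hook post at (392,160) and level with it. The cloud puts the slot at 173–237 mm and centres it on the arm's line within 1 mm. Threading now.

Emit:
play_rows(plan="0.5 0 -1.5 0 0 0 0;0.5 0 -1.9 0 0 0 0;0.5 0 -1.9 0 0 0 0;0.5 0 -1.9 0 0 0 0;0.5 0 -1.9 0 0 0 0;0.5 0 -1.9 0 0 0 0;0.5 0 -1.9 0 0 0 0;0.5 0 -1.9 0 0 0 0;0.5 0 0 0 0 0 0;0.5 0 0 0 0 0 0")

```text
t: 19.75
ee_pos: [583.5, 247.8, 251.6]
orientation: [3.138, -0.144, 0.001]
ft_force: [0.8, -0.1, -5.6]
width: 11.7
```

Emit:
play_rows(plan="0.5 0 0 1.2 0 0 0;0.5 0 0 1.2 0 0 0;0.5 0 0 0.8 0 0 0;0.5 0 0 0.3 0 0 0;0.5 0 0 0.2 0 0 0;0.5 0 0 0 0 0 0;0.5 0 0 0 0 0 0")

```text
t: 20.62
ee_pos: [583.9, 248.0, 215.2]
orientation: [-3.138, 0.145, -0.002]
ft_force: [-1.1, 0.4, -5.1]
width: 11.6
```

Emit:
play_rows(plan="0.5 0 0 0.15 0 0 0;0.5 0 0 0.15 0 0 0;0.5 0 0 0 0 0 0;0.5 0 0 0 0 0 0")

```text
t: 21.12
ee_pos: [583.8, 248.0, 212.0]
orientation: [-3.138, 0.145, -0.002]
ft_force: [-0.3, 0.0, -3.3]
width: 12.1
```

Emit:
play_rows(plan="0.5 0 0 0.15 0 0 0;0.5 0 0 0 0 0 0;0.5 0 0 0 0 0 0")

```text
t: 21.5
ee_pos: [583.9, 248.0, 211.9]
orientation: [-3.138, 0.145, -0.003]
ft_force: [-4.4, -1.3, 6.5]
width: 12.0
```

It has landed on the arm: the force went from −5 to +6.5 N. I'll release slowly and withdraw straight up.

Emit:
play_rows(plan="1.4 0 0 0 0 0 0;2 0 0 0 0 0 0;3 0 0 0 0 0 0;3.6 0 0 0 0 0 0;3.6 0 0 0 0 0 0;3.6 0 0 -0.5 0 0 0;3.6 0 0 -2 0 0 0;3.6 0 0 -4 0 0 0;3.6 0 0 -5 0 0 0;3.6 0 0 -5 0 0 0;3.6 0 4 0 0 0 0;3.6 0 5 0 0 0 0;3.6 0 5 0 0 0 0;3.6 0 0 0 0 0 0;3.6 0 0 0 0 0 0")

```text
t: 23.38
ee_pos: [570.8, 108.8, 375.7]
orientation: [-3.138, 0.146, -0.002]
ft_force: [-1.0, 0.4, 0.2]
width: 35.7
```

```bash
python3 - <<'E'
from h import *
o=get_obs();print(o["t"],o["ee_pos"].round(1),o["ft_force"].round(1),o["width"])
H=np.array([591.5,316.7]);
for n in("scene","wrist"):
    im=get_image(n);W=cloud(im) if n=="scene" else wcloud(im)
    if n=="scene":
        a=im["pixels"][190:340,300:500];cv2.imwrite("pics/s4.png",cv2.resize(a,None,fx=3.5,fy=3.5,interpolation=cv2.INTER_CUBIC)[:,:,::-1])
    u=np.array([-.089,-.996]);v=np.array([.996,-.089])
    p=reg(W,[520,190,50],[650,330,260]);q=np.c_[(p[:,:2]-H)@u,(p[:,:2]-H)@v,p[:,2]]
    t=q[(q[:,2]>205)&(q[:,0]<110)];print(n,"top part",len(t),"y",np.percentile(t[:,0],[2,50,98]).round(1),"x",np.percentile(t[:,1],[2,98]).round(1),"zmax",np.percentile(t[:,2],98).round(1))
    for z in range(70,240,20):
        b=q[(abs(q[:,2]-z)<5)&(abs(q[:,0]-68)<12)&(abs(q[:,1])<32)]
        if len(b)>3: print(z,len(b),np.median(b[:,0]).round(1),np.median(b[:,1]).round(1))
    h=q[(q[:,2]>222)&(q[:,0]>110)];print("post",len(h),h.mean(0).round(1) if len(h) else 0)
E
```

```text
23.375 [570.8 108.8 375.7] [-1.   0.4  0.2] 35.73273733989356
scene top part 426 y [61.8 64.1 75. ] x [-28.8  26.9] zmax 240.0
70 127 62.6 4.9
90 70 63.7 4.9
110 76 63.6 4.4
130 130 65.1 -2.2
150 32 64.8 24.3
170 34 64.1 24.6
190 67 64.2 6.4
210 80 63.5 7.0
230 93 63.7 4.4
post 19 [125.    1.3 226.1]
wrist top part 1235 y [63.6 74.4 75.8] x [-30.9  24.2] zmax 239.4
70 131 76.1 7.7
90 53 75.0 6.9
110 72 74.9 4.5
130 196 72.4 4.5
150 68 75.1 -21.5
170 73 74.4 -21.8
190 92 75.0 2.8
210 189 75.0 -5.2
230 223 75.0 -1.7
post 37 [126.   -3.1 228.1]
```

View pics/s4.png

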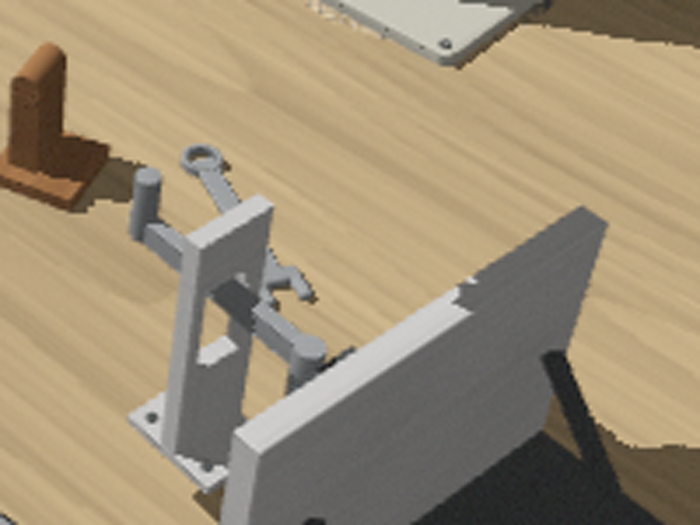

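The crop shows the bracket hanging upright on the arm, its strip at (235,230), between the post (147,195) and the panel. The checks agree: slot about 70 mm from the hinge, within about 3 mm of the arm's middle, and top at 239 mm against 238 expected. Handing in.

```bash
python3 -c "
from h import *
print(close_job()); print(get_obs()['t'])"
```

```text
the job is handed in; nothing more can be done
None
the job is handed in; nothing more can be done
```

The job is done and handed in at about 23.5 s of the 72 s allowed. The hand-in gives no verdict, so what follows rests on my own last checks.

- **Hook:** I pinched the end post from above and swung it out. The camera views put it square to the panel within about 2°, and it was still out after the bracket was hung.
- **Standing:** I took the bracket off its rest by its side edges, turned it 60° and stood it upright on the bench. I then let go and withdrew. The plate was vertical and its top was at about 180 mm.
- **Hanging:** I gripped it again by the top strip, threaded the slot over the post with no contact felt, and lowered it onto the arm until the arm took the weight. After release it hangs upright about 70 mm from the hinge, within about 3 mm of the arm's middle. Its top is at 239 mm against the expected 238 mm. The gripper is clear and reads no load.

The scene and wrist views differed by 1–4 mm across the arm and on the post, well inside the limits. No touch on the other parts was seen or felt, but I did not re-measure their positions at the end.

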